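# Fit the swing rule on a tile-ruling board and swing it home against its stop

## Task

Pick up the aluminium swing rule from the table and drop its hole over the pivot stud of the plywood ruling board, so that it lies flat across the tile with its end on the open part of the rail, short of the catch. Then push its free end round, on past the catch's sprung roller, until the rule is firmly home against the brass stop screw, but gently: do not force the screw. Leave it held there by the catch, without disturbing the tile, the jars or the bottle round the board.

Things in the scene. Friction and masses are not known exactly. Their poses are not given: they have to be found in the camera images.
- rule: aluminium swing rule lying loose on the table: flat bar 217 long x 40 wide x 8 thick mm, 0.14-0.23 kg, black graduations along its +y edge. Origin: centre of its 14 mm through hole, underside; +x to the full-round free end (radius 20, tip at x = 200), +z up. Balance point at x about 90; grip it across its 40 mm width.
- board: plywood ruling board, fixed, 302x220x12 mm. Origin on the axis of its upright steel pivot stud, underside (table top). Stud: shoulder dia 26 up to z = 24, on which the rule rests, pin dia 12 up to 40, cone to 48. Aluminium arc rail for the free end: radius 170-188 about the stud, top also z = 24, from -0.6 to 0.53 rad about +x. The rule is put on at -0.5 to -0.4 rad and swings shut towards +y.
- rail (a point): the middle of the arc rail's top (179 mm from the stud along the board's +x). A carriage with a catch and a stop is clamped on the rail by hand: its roller stands anywhere from -0.14 to +0.14 rad about the board's +x. Its place is not measured, but can be seen and felt.
- open_end (a point): open end of the rail's top, at -0.57 rad, away from the carriage. The carriage's white sprung roller (dia 20, 204 mm from the stud, z 20-36 over the table) meets the rule's round tip 0.09 rad early; pushing past takes 4-9 N near the free end, falling to none once the rule points at the roller. Then the roller draws the rule on, with 1-4 N, to the brass stop screw 0.045 rad (8 mm) farther.
- rule_end (a point): top of the rule's free end, centre of its rounding (x = 180 on the rule, 8 mm over its underside). On the carriage the brass screw (dia 9, round tip, 178 mm from the stud, 28 mm over the table) stops the rule's +y side. Firmly home is 5 N or more on the screw, about a 10 N push at 155 mm from the stud; above 18 N the screw is forced.
- tile: white bisque tile 110x150x8 mm, loose on the board under the swing of the rule, between the stud and the rail (4 mm of air under the rule). Origin: centre of underside. To be left where it is.
- mint_bottle: mint-green plastic bottle, dia 72, 125 mm tall, standing behind the board; origin centre of underside. Leave alone.
- pigment_jar: small pigment jar with green band and white lid, dia 40, 54 mm tall, standing left of the rule; origin centre of underside. Leave alone.
- rinse_jar: grey rinse jar, dia 54, 61 mm tall, standing left of the board; origin centre of underside. Leave alone.

How it is judged:
By the outcome, as a careful person would: the job done as asked, in the order asked, and still so for the second after the job is handed in, with the robot touching nothing.
It also fails if it takes over 54 s, if anything falls off the work surface, if the arm or the gripper's body presses on something with over 40 N, if the wrist force passes 120 N, or if a joint passes its speed limit or range.

## Robot

A 6-joint arm with a two-finger parallel gripper is mounted at the origin on a cart in front of the work surface, level with it; the furniture and walls round the work are solid. World frame = base frame: x ahead of the robot, y to its left, z up, the work surface at z = 0. Lengths are in m, angles in rad, forces in N, time in s.
With the tool pointing down it reaches from about 0.3 to 0.775 m from the base axis. Payload 14.6 kg.
Tool frame: the origin (TCP) lies at the very end of the fingers, on their centre line; the grasp point (between the pads) lies 19 mm behind it; z points along the fingers, y is the line along which they close (so a half turn about z gives the same grasp; the last joint's range is limited). The gripper opens to 94 mm and grips with 3 to 60 N. Pads are 16 mm wide; open, the fingers measure 119 mm over their backs; the gripper's body (75 mm by 177 mm) begins 78 mm behind the grasp point.
Start: joints at [1.225, 0.3, 1.521, -0, 1.321, -0.067], TCP at [0.151, 0.529, 0.179] pointing down, gripper open.
Joint ranges: [-3.03, 3.03], [-0.79, 2.21], [0.23, 2.52], [-1.04, 4.18], [0, 3.07], [-2.55, 2.55]. Speed limits (rad/s): [2.22, 2.22, 2.57, 3.14, 3.14, 3.14].

## Interface

Orientations are given as [roll, pitch, yaw] about the fixed x, y, z axes, in that order (R = Rz(yaw) Ry(pitch) Rx(roll)).
In Python, from station import ctrl, cams gives the robot as it stands. The module is installed in compiled form; this text tells all that it offers.
- The arm moves only by the tool arm_command, never from a script. Its argument "plan" is a list that holds one entry, the list of rows, each a list of 7 numbers: the shift along the tool's x, y, z in parts of the range, where 1.0 means 600 mm, then the turn, a rotation vector about the tool's x, y, z in fractions of the full range, 1 being pi rad, then the closure, from -1 (fully open) to 1 (shut). A call has 1 to 12 rows; each row is the pose to reach, as a shift and turn from the pose commanded when the call began, along the tool's axes at that moment; what a row does not reach only later rows make up. A row lasts 1/10 s, in which the tool goes at most 50 mm and 8.59 degrees, less where a joint would pass 70% of its speed; a pose out of reach is approached as far as the arm can. Shift and turn numbers lie between -1 and 1, and a call with a number outside is refused. A call with a gripper value outside its range is refused whole. The fingers move at their own pace and stop on an object; "squeeze" is the grip in N (left out, the last holds). Time passes only in rows, so rows that repeat a pose let the fingers close. It gives the time, the measured TCP pose, the force, the opening and the grip force at its end, in the units of the state.
- ctrl.get_obs(): the state, without advancing time (a new reading comes with each control period).
- cams.camera(name): name is "scene" or "top" or "wrist"; returns (picture, depth): 384x512x3 uint8, blue, green, red; 384x512 float32, m along the optical axis (not along the pixel's ray), 0 where there is no reading.
- cams.camera_info(name): a dict with "fx", "fy", "cx", "cy" (pixels), "world_to_cam" (4x4, takes a point from world to camera coordinates). Camera axes: x right, y down, z forward; pixel columns grow to the right and rows downward; lengths in m; the calibration is good to about 2 mm. A picture is of the moment at which its call begins: read the wrist's pose just before it. camera_info takes no time and is no camera call; for the wrist camera it gives the pose at the moment of the call.
- ctrl.hand_in(): hands the job in; it is judged then, once.
The state is a dict: "time_s": time; "qpos": joint angles; "joint_vel": joint speeds; "tau": joint torques, N m; "ee_pos": TCP position; "eef_rot": TCP orientation; "force": force on the tool from outside, world axes, zero at the start; "moment": the same for the moment, N m; "grip_width": finger opening in m; "grip_force": force on a finger pad.
Only numpy, scipy, OpenCV 4.12 (cv2) and the standard library are available. Lean on these libraries where they do the work, as an engineer would, in place of code of your own. Each camera call takes 0.05 s, during which the arm holds its last target. There are 200 camera calls.

## Working session

There is one attempt and no reset: what is moved stays moved. The work goes in short steps, Python scripts to look and compute and a tool call to move; the robot and the scene stay as the last step left them, time stands still between calls to the robot, and variables do not carry over. Pictures are saved under pics/ and viewed, at most 10 in all, crops included, and the job is handed in when it is done.

Besides the shell and the picture viewer there is one more tool, called after "Call:" by a JSON object that holds its "method" and its "body", one argument or row to a line. arm_command: Moves the arm, as the interface text tells. Its arguments: {"type":"object","properties":{"plan":{"type":"array"},"squeeze":{"type":"number"}},"required":["plan"]}

```bash
mkdir -p pics
cat > h.py <<'E'
import numpy as np, cv2
from station import ctrl, cams
from scipy.spatial.transform import Rotation as R
def shot(n,f=None):
    info=cams.camera_info(n); im,d=cams.camera(n)
    np.savez(f'{f or n}.npz',im=im,d=d,W=info['world_to_cam'],K=[info[k] for k in('fx','fy','cx','cy')])
    cv2.imwrite(f'pics/{f or n}.png',im); return load(f or n)
def load(f):
    z=np.load(f'{f}.npz'); return z['im'],z['d'],z['W'],z['K']
def cloud(d,W,K):
    v,u=np.mgrid[:d.shape[0],:d.shape[1]]
    P=np.stack([(u-K[2])/K[0]*d,(v-K[3])/K[1]*d,d],-1)
    return (P-W[:3,3])@W[:3,:3]
def ray(u,v,W,K,z):  # pixel -> world point at height z
    r=np.array([(u-K[2])/K[0],(v-K[3])/K[1],1])@W[:3,:3]; c=-W[:3,3]@W[:3,:3]
    return c+r*(z-c[2])/r[2]
def proj(p,W,K):
    q=W[:3,:3]@np.asarray(p)+W[:3,3]; return np.array([K[0]*q[0]/q[2]+K[2],K[1]*q[1]/q[2]+K[3]])
E
python3 - <<'E'
from h import *
np.set_printoptions(precision=4,suppress=True)
o=ctrl.get_obs(); print(o)
for n in('scene','top','wrist'):
    im,d,W,K=shot(n); print(n,K,-W[:3,3]@W[:3,:3],W[:3,:3].tolist())
a=[cv2.imread(f'pics/{n}.png') for n in('scene','top')]
E
```

```text
{'time_s': 0.0, 'qpos': array([ 1.2254,  0.3004,  1.5216,  0.    ,  1.3207, -0.0666]), 'joint_vel': array([ 0.0014, -0.0005, -0.0015,  0.0015,  0.0005,  0.0021]), 'tau': array([ -0.0002, -53.1812, -35.2732,   0.0707,   0.0244,  -0.0001]), 'ee_pos': array([0.1513, 0.5285, 0.1786]), 'eef_rot': array([-3.1404, -0.0001,  2.8628]), 'force': array([-0.2107,  0.313 ,  0.0731]), 'moment': array([-0.0147,  0.0271, -0.0077]), 'grip_force': 0.0, 'grip_width': 0.09390682454562857}
scene [427.681  427.681  257.1238 185.1476] [ 0.2095 -0.1899  0.6553] [[0.8657513819987674, -0.5004705685846197, -0.0019376655571542722], [-0.33118425822925757, -0.5699959775144258, -0.7519451926294302], [0.37522197652637607, 0.6516393140365011, -0.6592227792891246]]
top [429.2916 429.2916 253.951  191.5565] [0.4511 0.4183 1.0704] [[0.0008314487375672848, -0.999999501934725, 0.0005521080500719797], [-0.9938162615613533, -0.0008876102378503445, -0.11103355530776116], [0.11103399006256054, -0.0004563752489122126, -0.9938165045783951]]
wrist [275.1583 275.1583 252.9277 192.7917] [0.0868 0.5462 0.3825] [[0.27472330043858495, 0.9615227300670689, -0.0010713358504708332], [0.9354074930954157, -0.26700348470585933, 0.23177998407084396], [0.22257567265333328, -0.06467749778169696, -0.9727676450332924]]
```

View pics/top.png

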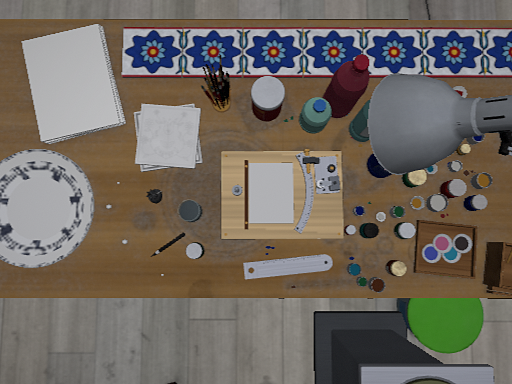

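View pics/scene.png

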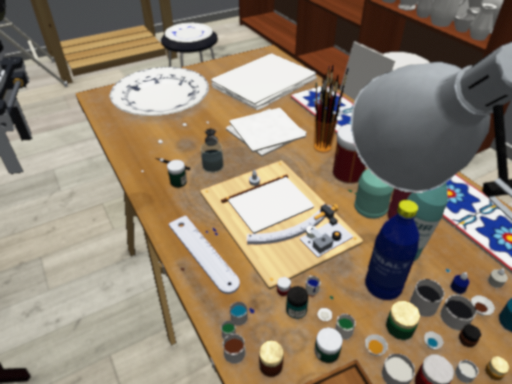

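The top view shows the rule at about (245..333, 255..278), with its hole near (251,268). The stud is at (237,190), the tile around (271,193), the rail arc around (305,190) and the carriage near (327,175). The scene view shows the same layout.

Run:
```python
from h import *
np.set_printoptions(precision=4,suppress=True)
im,d,W,K=load('top'); P=cloud(d,W,K)
c=im[140:290,180:360]; cv2.imwrite('pics/topc.png',cv2.resize(c,None,fx=4.4,fy=4,interpolation=cv2.INTER_CUBIC))
for n,(u,v) in dict(table=(300,245),rule=(290,267),board=(232,230),tile=(271,193),rail=(309,200),stud=(237,190),car=(330,178),rj=(190,210),pj=(194,250),bot=(316,115)).items(): print(n,P[v,u])
# rule by depth
tz=np.median(P[240:250,270:330,2]); print('tz',tz)
m=np.zeros(d.shape,np.uint8); m[250:285,238:340]=1
hsv=cv2.cvtColor(im,cv2.COLOR_BGR2HSV)
m&=((hsv[...,1]<60)&(hsv[...,2]>90)).astype(np.uint8)
n,l,s,ce=cv2.connectedComponentsWithStats(m); k=1+s[1:,4].argmax(); print(s[k])
cn,_=cv2.findContours((l==k).astype(np.uint8),cv2.RETR_EXTERNAL,2)
r=cv2.minAreaRect(np.vstack(cn)); bp=cv2.boxPoints(r)
print('box',[ray(*b,W,K,.008) for b in bp])
print(P[255:280:3,290,2])
for n in('scene',):
    im,d,W,K=load(n);
    cv2.imwrite('pics/scc.png',cv2.resize(im[150:300,160:360],None,fx=4,fy=4,interpolation=cv2.INTER_CUBIC))
```

```text
table [0.4377 0.3039 0.001 ]
rule [0.3842 0.3293 0.0044]
board [0.4744 0.4718 0.0092]
tile [0.5653 0.3757 0.0162]
rail [0.5474 0.283  0.0231]
stud [0.5694 0.4586 0.0447]
car [0.5997 0.2333 0.0385]
rj [0.5221 0.5728 0.0316]
pj [0.4266 0.5581 0.0566]
bot [0.7371 0.2747 0.1046]
tz -0.0005177474863886305
[ 243  254   90   26 1454]
box [array([0.3958, 0.4454, 0.008 ]), array([0.419 , 0.2283, 0.008 ]), array([0.3781, 0.2246, 0.008 ]), array([0.3552, 0.4408, 0.008 ])]
[0.0016 0.007  0.0083 0.0074 0.0044 0.0066 0.0049 1.0704 0.0036]
```

View pics/topc.png

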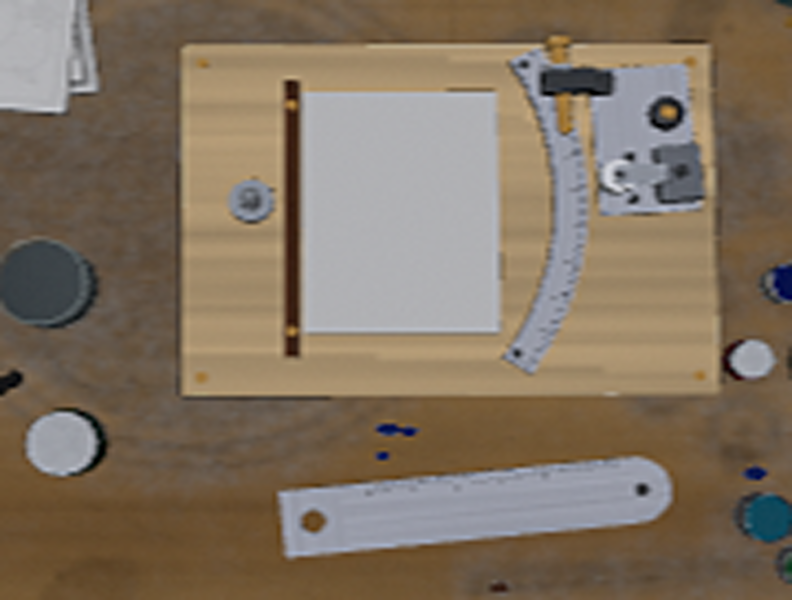

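View pics/wrist.png

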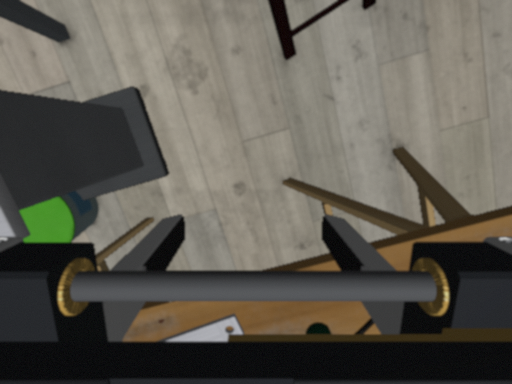

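The crop shows the rule's hole at (313,521) and its free-end mark at (642,489), with the graduations on the upper edge. That means the rule lies right side up. The stud is at (251,201), the screw tip near (566,130), the white roller near (620,177) and the open end of the rail at (517,353). The wrist view shows mostly floor, with the rule's hole end at (230,330).

```bash
cat >> h.py <<'E'
def tool(p,yaw,o=None):
    "shift mm + turn in tool axes from present pose to TCP p, pointing down with yaw"
    o=o or ctrl.get_obs(); A=R.from_euler('xyz',o['eef_rot']); B=R.from_euler('xyz',[np.pi,0,yaw])
    return np.round(A.inv().apply(np.asarray(p)-o['ee_pos'])*1e3,1),np.round((A.inv()*B).as_rotvec(),4)
E
python3 - <<'E'
from h import *
np.set_printoptions(precision=4,suppress=True)
im,d,W,K=load('top'); P=cloud(d,W,K)
f=lambda x,y:(180+(x+.5)/4.4-.5,140+(y+.5)/4-.5)
g=lambda x,y,z:ray(*f(x,y),W,K,z)
h=g(313,521,.004); e=g(642,489,.008); st=g(251,201,.044); op=g(517,353,.024); tp=g(525,66,.024); ro=g(620,177,.036)
print('hole',h,'end',e,np.linalg.norm(e-h),'head',np.arctan2(*(e-h)[1::-1]))
print('stud',st,'railends',op,tp,np.linalg.norm((op-st)[:2]),np.linalg.norm((tp-st)[:2]),'roller',ro,np.linalg.norm((ro-st)[:2]))
b=[g(183,45,.012),g(710,43,.012),g(719,395,.012),g(182,396,.012)];print('board',b)
for q in((b[1]-b[0]),(b[2]-b[3])): print(np.arctan2(q[1],q[0]),np.linalg.norm(q))
t=[g(303,93,.02),g(497,92,.02),g(500,331,.02),g(302,332,.02)];print('tile',t,np.arctan2(*(t[1]-t[0])[1::-1]))
for a in(op,tp,ro): print('ang',np.arctan2(*(a-st)[1::-1]))
m=P[...,2]>.1; m[:,:]&=(P[...,0]>.3)&(P[...,0]<.85)
lp=P[80:170,370:470].reshape(-1,3); print('lamp',lp.min(0),np.median(lp,0),lp.max(0))
im,d,W,K=load('scene'); P=cloud(d,W,K); print('bluebottle',P[210,405],P[265,390])
print(tool([.390,.31,.17],1.677))
E
```

```text
hole [0.3772 0.4255 0.004 ] end [0.3969 0.2427 0.008 ] 0.1839578560065924 head -1.4633926326551319
stud [0.5698 0.4595 0.044 ] railends [0.4793 0.3129 0.024 ] [0.6564 0.3066 0.024 ] 0.17226471212200734 0.1757068307197859 roller [0.5856 0.2561 0.036 ] 0.20395627946009914
board [array([0.6719, 0.5   , 0.012 ]), array([0.6735, 0.1997, 0.012 ]), array([0.4541, 0.1994, 0.012 ]), array([0.4532, 0.4985, 0.012 ])]
-1.565603852034433 0.3003528572950123
-1.5679274051687113 0.29913079702417117
tile [array([0.64  , 0.4315, 0.02  ]), array([0.6408, 0.3221, 0.02  ]), array([0.4928, 0.3218, 0.02  ]), array([0.4921, 0.4317, 0.02  ])] -1.5641172560396395
ang -2.123930614209521
ang -1.0556956859363014
ang -1.4933405139909044
lamp [ 0.4511 -0.1397 -0.0066] [0.6419 0.146  0.3838] [0.8634 0.4183 1.0704]
bluebottle [0.6289 0.0952 0.2049] [ 0.2095 -0.1899  0.6553]
(array([-289.7, -144.4,    8.8]), array([-0.0008,  0.0005,  1.1858]))
```

Run:
```python
from h import *
np.set_printoptions(precision=3,suppress=True)
for n in('top','scene'):
    im,d,W,K=load(n); P=cloud(d,W,K)
    for lo,hi in((.13,.25),(.25,.35),(.35,.5)):
        m=(d>0)&(P[...,2]>lo)&(P[...,2]<hi)&(P[...,0]>.3)&(P[...,0]<.8)&(P[...,1]<.45)&(P[...,1]>-.05)
        if m.sum()>5: q=P[m]; print(n,lo,hi,m.sum(),np.percentile(q,[1,50,99],axis=0).tolist())
```

```text
top 0.13 0.25 1040 [[0.7298287395057473, 0.16523154142974156, 0.13126775456695047], [0.7762679509917993, 0.21614789978246376, 0.1896137673053037], [0.7991896125110434, 0.2462044013320422, 0.2460101494361811]]
top 0.25 0.35 1081 [[0.5719538427546579, -0.023931784804129653, 0.2526639953421452], [0.5925295703880273, 0.17278475723345224, 0.3371508286387268], [0.7987424359803112, 0.22133080016322226, 0.3497588916944705]]
top 0.35 0.5 9004 [[0.5843971724561119, 0.008836364556097048, 0.35170047966829393], [0.6408596560781842, 0.14045264324900453, 0.3961145336804516], [0.7250196200799602, 0.2208136221886413, 0.4691454274756653]]
scene 0.13 0.25 2448 [[0.6097790897514579, 0.0687506491858383, 0.13088443829198804], [0.637513946491371, 0.10035229189944811, 0.1582993368667462], [0.7535195497347689, 0.15204406654816247, 0.2481076796784431]]
scene 0.25 0.35 6236 [[0.5734328189506777, -0.038516299702276935, 0.25423236605766264], [0.5962948102162633, 0.08942681077189617, 0.3226953631456121], [0.6780793677879181, 0.20189411327386683, 0.3496373492103589]]
scene 0.35 0.5 10832 [[0.5833939481572886, -0.020551903923336806, 0.3507214704364889], [0.6176500634389017, 0.07561243531239692, 0.3927859666798985], [0.6768649326186383, 0.20136301360668452, 0.4729140525099898]]
```

Careful with the scale: shifts go in shares of 600 mm and turns go in shares of pi rad. That gives: -290 mm / 600 = -0.4833, -240 mm / 600 = -0.4, 1.186 rad / 3.1416 = 0.3775.

Call:
{"method": "arm_command", "body": {
  "plan": [
    [[-0.0833, -0.0417, 0, 0, 0, 0.0477, -1], [-0.1667, -0.0833, 0, 0, 0, 0.0955, -1], [-0.25, -0.125, 0, 0, 0, 0.1432, -1], [-0.3333, -0.1667, 0, 0, 0, 0.191, -1], [-0.4, -0.2, 0, 0, 0, 0.2387, -1], [-0.4833, -0.24, 0.0083, 0, 0, 0.2865, -1], [-0.4833, -0.24, 0.015, 0, 0, 0.3342, -1], [-0.4833, -0.24, 0.015, 0, 0, 0.3775, -1], [-0.4833, -0.24, 0.015, 0, 0, 0.3775, -1], [-0.4833, -0.24, 0.015, 0, 0, 0.3775, -1], [-0.4833, -0.24, 0.015, 0, 0, 0.3775, -1]]
  ]
}}

```text
time_s: 1.25
ee_pos: [0.3902, 0.3109, 0.1702]
eef_rot: [3.142, -0.0, 1.681]
force: [0.7, 0.5, 0.1]
grip_width: 0.0941
grip_force: 0.0
```

Run:
```python
from h import *
shot('wrist','w1')
```

```text
(no output)
```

View pics/w1.png

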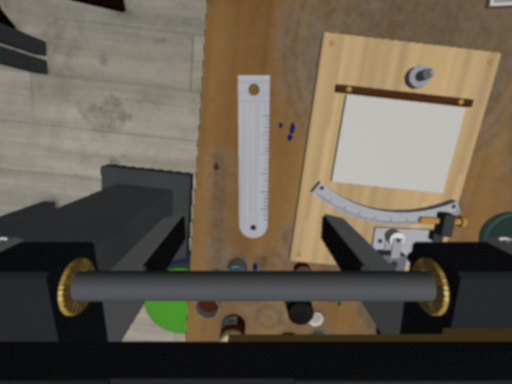

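The wrist view shows the rule's hole at (254,89) and its end mark at (253,228). It also shows the stud at (420,76) with the pin leaning to (428,73), the rail end at (319,189) and the roller at (397,237).

```bash
cat >> h.py <<'E'
def tri(obs):  # [(u,v,W,K)...] -> point, least squares
    A=[];b=[]
    for u,v,W,K in obs:
        x,y=(u-K[2])/K[0],(v-K[3])/K[1]
        A+=[W[0,:3]-x*W[2,:3],W[1,:3]-y*W[2,:3]]; b+=[x*W[2,3]-W[0,3],y*W[2,3]-W[1,3]]
    s=np.linalg.lstsq(np.array(A),np.array(b),rcond=None); return s[0]
def blob(im,u,v,r,dark=True):
    g=cv2.cvtColor(im,cv2.COLOR_BGR2GRAY).astype(float); u,v=int(round(u)),int(round(v))
    p=g[v-r:v+r+1,u-r:u+r+1]; w=np.clip((np.median(p)-p)*(1 if dark else -1)-12,0,None)
    y,x=np.mgrid[v-r:v+r+1,u-r:u+r+1]; return (w*x).sum()/w.sum(),(w*y).sum()/w.sum()
E
python3 - <<'E'
from h import *
np.set_printoptions(precision=4,suppress=True)
a=load('top');b=load('w1');s=load('scene')
hb=blob(b[0],254,89,9); eb=blob(b[0],253,228,4); ha=blob(a[0],250.75,269.9,5); ea=blob(a[0],325.5,261.9,3)
print(hb,eb,ha,ea)
print('tri hole',tri([(*hb,*b[2:]),(*ha,*a[2:])]),'end',tri([(*eb,*b[2:]),(*ea,*a[2:])]))
for n,c,h,e in(('top',a,ha,ea),('w1',b,hb,eb)):
    H=ray(*h,*c[2:],.004);E=ray(*e,*c[2:],.008);print(n,H,E,np.linalg.norm(E-H),np.arctan2(*(E-H)[1::-1]))
for n,c,box in(('top',a,(250,285,238,340)),('w1',b,(70,242,230,275))):
    im=c[0];hsv=cv2.cvtColor(im,cv2.COLOR_BGR2HSV);m=((hsv[...,1]<60)&(hsv[...,2]>90)).astype(np.uint8);k=np.zeros_like(m);k[box[0]:box[1],box[2]:box[3]]=1
    N,l,st,_=cv2.connectedComponentsWithStats(m*k);i=1+st[1:,4].argmax();cn,_=cv2.findContours((l==i).astype(np.uint8),0,2)
    pts=np.array([ray(*q[0],*c[2:],.008)[:2]*1e3 for q in np.vstack(cn)],np.float32);r=cv2.minAreaRect(pts);print(n,'rect',r)
P=cloud(*b[1:]);print('rule z',np.median(P[120:200,248:260,2]),'table z',np.median(P[100:160,215:232,2]),'boardz',np.median(P[60:80,340:390,2]),'tilez',np.median(P[110:170,360:440,2]))
# pin top of stud
print('stud tri',tri([(428,73,*b[2:]),(236.7,189.8,*a[2:])]),ray(428,73,*b[2:],.044))
cv2.imwrite('pics/stud.png',np.hstack([cv2.resize(b[0][50:100,390:450],(600,500),interpolation=cv2.INTER_CUBIC)[:, :400],cv2.resize(a[0][175:205,222:252],(400,500),interpolation=cv2.INTER_CUBIC)]))
E
```

```text
(np.float64(253.51455050973124), np.float64(89.10861909175162)) (np.float64(252.76892744479494), np.float64(227.05520504731862)) (np.float64(250.6523178807947), np.float64(269.90529801324504)) (np.float64(325.48930099857347), np.float64(261.94436519258204))
tri hole [ 0.3771  0.4254 -0.0094] end [0.3972 0.2445 0.0187]
top [0.3771 0.4257 0.004 ] [0.3967 0.2427 0.008 ] 0.1841012892231115 -1.4639920409648708
w1 [0.3782 0.4233 0.004 ] [0.3975 0.2404 0.008 ] 0.18393040833384533 -1.4654171916783054
top rect ((387.0572509765625, 334.7197265625), (40.93580627441406, 217.82583618164062), 6.090893268585205)
w1 rect ((387.6977233886719, 331.6611328125), (41.24538803100586, 216.5034637451172), 6.030241012573242)
rule z 0.006160934546928768 table z -0.0018795515081961715 boardz 0.010252542295719303 tilez 0.01848597894129138
stud tri [0.5707 0.4582 0.0424] [0.5706 0.4567 0.044 ]
```

View pics/stud.png

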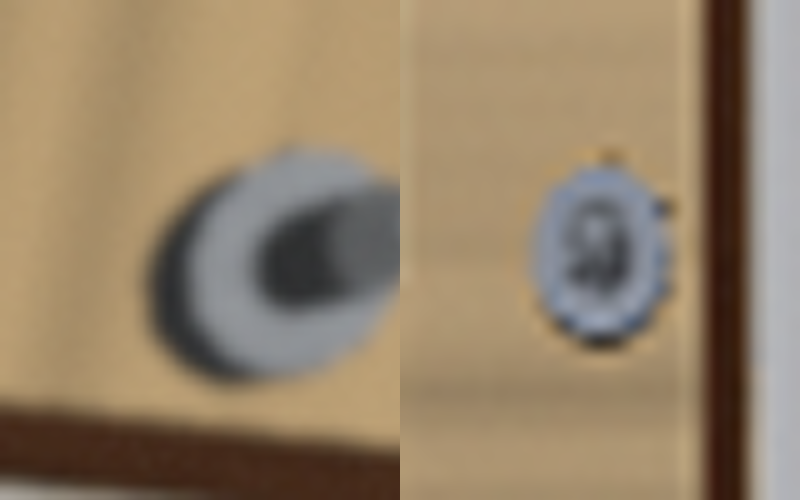

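The left crop (wrist view) shows the shoulder centre at about (290,265), and the right crop (top view) shows it at (605,260). Next I grasp the rule.

Run:
```python
from h import *
np.set_printoptions(precision=4,suppress=True)
a=load('top');b=load('w1')
print('stud w1',ray(418.95,76,*b[2:],.024),'top',ray(236.9,190.1,*a[2:],.024))
print(tool([.3872,.335,.0025],1.677))
```

```text
stud w1 [0.5721 0.4571 0.024 ] top [0.5716 0.4597 0.024 ]
(array([ 24.2,  -0.3, 167.7]), array([ 0.0001, -0.0001,  0.0034]))
```

In the tool's units: 167.5 mm / 600 = 0.2792, 163 mm / 600 = 0.2717, 0.003 rad / 3.1416 = 0.001.

Call:
{"method": "arm_command", "body": {
  "plan": [
    [[0.04, 0, 0.0667, 0, 0, 0.001, -0.4], [0.04, 0, 0.1333, 0, 0, 0.001, -0.4], [0.04, 0, 0.1917, 0, 0, 0.001, -0.4], [0.04, 0, 0.2333, 0, 0, 0.001, -0.4], [0.04, 0, 0.2583, 0, 0, 0.001, -0.4], [0.04, 0, 0.2717, 0, 0, 0.001, -0.4], [0.04, 0, 0.2792, 0, 0, 0.001, -0.4], [0.04, 0, 0.2792, 0, 0, 0.001, -0.4], [0.04, 0, 0.2792, 0, 0, 0.001, -0.4], [0.04, 0, 0.2792, 0, 0, 0.001, -0.4]]
  ],
  "squeeze": 25
}}

```text
time_s: 2.3
ee_pos: [0.3883, 0.3347, 0.0034]
eef_rot: [3.141, -0.001, 1.674]
force: [-0.0, 0.9, -0.4]
grip_width: 0.0659
grip_force: 0.0
```

Call:
{"method": "arm_command", "body": {
  "plan": [
    [[0, 0, 0, 0, 0, 0, 1], [0, 0, 0, 0, 0, 0, 1], [0, 0, 0, 0, 0, 0, 1], [0, 0, 0, 0, 0, 0, 1], [0, 0, 0, 0, 0, 0, 1], [0, 0, 0, 0, 0, 0, 1], [0, 0, 0, 0, 0, 0, 1]]
  ],
  "squeeze": 25
}}

```text
time_s: 3.0
ee_pos: [0.388, 0.3344, 0.0026]
eef_rot: [-3.142, 0.0, 1.674]
force: [-1.0, -0.5, -0.6]
grip_width: 0.0131
grip_force: 0.0
```

Run:
```python
from h import *
print(ctrl.get_obs())
a=shot('wrist','w2')[0]; b=shot('scene','s2')[0]
cv2.imwrite('pics/c2.png',np.hstack([a[:,:400],cv2.resize(b[140:300,140:300],(384,384),interpolation=cv2.INTER_CUBIC)]))
```

```text
{'time_s': 3.0, 'qpos': array([ 6.39766414e-01,  4.41052235e-01,  1.78531831e+00, -1.03948495e-06,
        9.15237073e-01,  5.36790112e-01]), 'joint_vel': array([-0.00091304,  0.00093389, -0.00177942,  0.00061045, -0.00028421,
       -0.00178702]), 'tau': array([ 1.31382130e-03, -5.33566868e+01, -2.75260574e+01,  5.72742743e-02,
       -2.35618843e-02,  1.17204806e-05]), 'ee_pos': array([0.38799715, 0.33436226, 0.00264647]), 'eef_rot': array([-3.14158021e+00,  8.36086210e-06,  1.67377326e+00]), 'force': array([-1.01858134, -0.46110635, -0.61003054]), 'moment': array([-0.10466165,  0.00457642,  0.02718654]), 'grip_force': 0.0, 'grip_width': 0.013080966746637689}
```

View pics/c2.png

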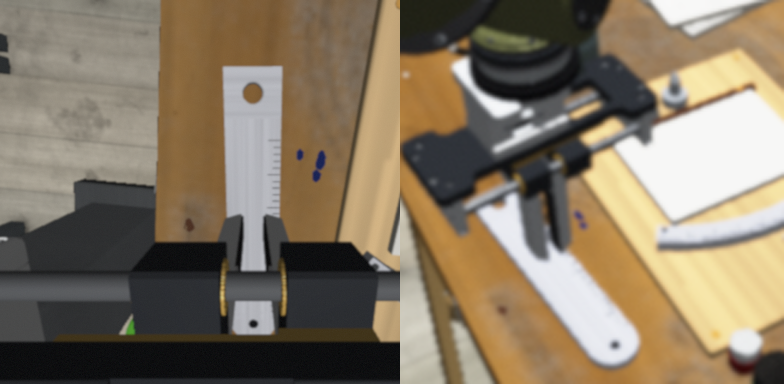

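The fingers have closed to 13 mm without gripping. In the picture their tips lie within the rule's width, at x = 243 and 268 on row 215. I'll measure where the tips really are.

Run:
```python
from h import *
np.set_printoptions(precision=4,suppress=True,linewidth=150)
im,d,W,K=load('w2');P=cloud(d,W,K)
for v in(205,212,216,220,225,235): print(v,[(u,*np.round(P[v,u],3)) for u in(200,228,236,241,255,270,276)])
h=blob(im,253,93,12);e=blob(im,253,324,5);H=ray(*h,W,K,.004);E=ray(*e,W,K,.008)
print(h,e,H,E,np.linalg.norm(H-E),np.arctan2(*(E-H)[1::-1]))
im,d,W,K=load('s2');P=cloud(d,W,K)
for x,y in((545,245),(550,255),(560,250),(530,230)):
    u,v=int(140+(x-400)/2.4),int(140+y/2.4);print(u,v,P[v,u])
print('tip proj',proj([.388,.334,.0026],W,K),140+(545-400)/2.4,140+255/2.4)
im,d,W,K=load('w2');print(proj([.388,.334,.0026],W,K))
```

```text
205 [(200, np.float64(0.346), np.float64(0.337), np.float64(-0.002)), (228, np.float64(0.368), np.float64(0.341), np.float64(0.005)), (236, np.float64(0.374), np.float64(0.342), np.float64(0.008)), (241, np.float64(0.378), np.float64(0.342), np.float64(0.005)), (255, np.float64(0.388), np.float64(0.343), np.float64(0.005)), (270, np.float64(0.4), np.float64(0.344), np.float64(0.006)), (276, np.float64(0.404), np.float64(0.345), np.float64(0.006))]
212 [(200, np.float64(0.346), np.float64(0.331), np.float64(-0.002)), (228, np.float64(0.368), np.float64(0.335), np.float64(0.006)), (236, np.float64(0.375), np.float64(0.336), np.float64(0.007)), (241, np.float64(0.378), np.float64(0.337), np.float64(0.006)), (255, np.float64(0.389), np.float64(0.338), np.float64(0.006)), (270, np.float64(0.4), np.float64(0.339), np.float64(0.006)), (276, np.float64(0.405), np.float64(0.339), np.float64(0.005))]
216 [(200, np.float64(0.346), np.float64(0.327), np.float64(-0.002)), (228, np.float64(0.369), np.float64(0.332), np.float64(0.005)), (236, np.float64(0.376), np.float64(0.342), np.float64(0.034))
[... 1323 characters left out ...]
oat64(0.342), np.float64(0.065)), (241, np.float64(0.38), np.float64(0.34), np.float64(0.059)), (255, np.float64(0.391), np.float64(0.319), np.float64(0.006)), (270, np.float64(0.396), np.float64(0.344), np.float64(0.065)), (276, np.float64(0.399), np.float64(0.344), np.float64(0.066))]
(np.float64(252.79379101463908), np.float64(91.97627460878344)) (np.float64(253.02106782106782), np.float64(323.45714285714286)) [0.3783 0.4236 0.004 ] [0.3974 0.2412 0.008 ] 0.1834447787559349 -1.4663778629520277
200 242 [0.3817 0.3236 0.0489]
202 246 [0.3851 0.3253 0.0339]
206 244 [0.3944 0.3278 0.0316]
194 235 [0.3727 0.3252 0.0717]
tip proj [202.8804 252.9759] 200.41666666666669 246.25
[253.3429 215.0076]
```

Run:
```python
from h import *
np.set_printoptions(precision=3,suppress=True,linewidth=150)
for f,cols in(('w1',(172,178,183,324,330,336)),('w2',(230,236,241,270,276))):
    im,d,W,K=load(f);P=cloud(d,W,K);print(f)
    for u in cols:
        # last finger row going up the picture
        col=[(v,*np.round(P[v,u],3).tolist()) for v in range(208,232,2)]
        print(u,[(c[0],c[1],c[2],c[3]) for c in col if c[3]>(.012 if f=='w2' else .1)][:3])
```

```text
w1
172 [(216, 0.336, 0.314, 0.202), (218, 0.337, 0.314, 0.205), (220, 0.338, 0.314, 0.208)]
178 [(214, 0.339, 0.314, 0.197), (216, 0.34, 0.314, 0.201), (218, 0.34, 0.314, 0.203)]
183 [(216, 0.342, 0.313, 0.195), (218, 0.342, 0.312, 0.197), (220, 0.342, 0.31, 0.197)]
324 [(214, 0.437, 0.325, 0.196), (216, 0.437, 0.324, 0.197), (218, 0.436, 0.323, 0.2)]
330 [(216, 0.44, 0.325, 0.201), (218, 0.438, 0.325, 0.205), (220, 0.437, 0.325, 0.209)]
336 [(216, 0.443, 0.326, 0.201), (218, 0.442, 0.326, 0.205), (220, 0.441, 0.326, 0.209)]
w2
230 [(216, 0.372, 0.342, 0.034), (218, 0.372, 0.341, 0.036), (220, 0.372, 0.342, 0.041)]
236 [(216, 0.376, 0.342, 0.034), (218, 0.376, 0.342, 0.036), (220, 0.376, 0.342, 0.041)]
241 [(216, 0.379, 0.341, 0.029), (218, 0.379, 0.341, 0.034), (220, 0.379, 0.341, 0.038)]
270 [(216, 0.398, 0.345, 0.034), (218, 0.398, 0.344, 0.037), (220, 0.397, 0.344, 0.041)]
276 [(218, 0.402, 0.345, 0.038), (220, 0.401, 0.345, 0.041), (222, 0.401, 0.344, 0.044)]
```

In both views the real fingertips sit about 26 mm above the reported TCP, open or closed. I'll reopen, go lower in guarded steps and feel for the table.

In the tool's units: 19 mm / 600 = 0.0317, 18 mm / 600 = 0.03.

Call:
{"method": "arm_command", "body": {
  "plan": [
    [[0, 0, 0, 0, 0, 0, -0.4], [0, 0, 0, 0, 0, 0, -0.4], [0, 0, 0, 0, 0, 0, -0.4], [0, 0, 0, 0, 0, 0, -0.4], [0, 0, 0, 0, 0, 0, -0.4], [0, 0, 0, 0, 0, 0, -0.4], [0, 0, 0, 0, 0, 0, -0.4], [0, 0, 0.0133, 0, 0, 0, -0.4], [0, 0, 0.0233, 0, 0, 0, -0.4], [0, 0, 0.03, 0, 0, 0, -0.4], [0, 0, 0.0317, 0, 0, 0, -0.4], [0, 0, 0.0317, 0, 0, 0, -0.4]]
  ]
}}

```text
time_s: 4.3
ee_pos: [0.3879, 0.3343, -0.0166]
eef_rot: [-3.141, 0.0, 1.674]
force: [0.5, -0.0, 0.2]
grip_width: 0.0661
grip_force: 0.0
```

In the tool's units: 2 mm / 600 = 0.0033, 1 mm / 600 = 0.0017.

Call:
{"method": "arm_command", "body": {
  "plan": [
    [[0, 0, 0.0017, 0, 0, 0, -0.4], [0, 0, 0.0033, 0, 0, 0, -0.4], [0, 0, 0.0033, 0, 0, 0, -0.4]]
  ]
}}

```text
time_s: 4.6
ee_pos: [0.388, 0.3344, -0.0184]
eef_rot: [-3.142, 0.0, 1.674]
force: [-0.0, 0.4, -0.5]
grip_width: 0.0662
grip_force: 0.0
```

Run:
```python
from h import *
np.set_printoptions(precision=3,suppress=True,linewidth=150)
im,d,W,K=shot('wrist','w3');P=cloud(d,W,K);print(ctrl.get_obs()['ee_pos'])
for u in (190,195,200,205,210,295,300,305,310,315):
    col=[(v,*np.round(P[v,u],3).tolist()) for v in range(206,232)]
    print(u,[c for c in col if c[3]>.006][:4])
```

```text
[ 0.388  0.334 -0.018]
190 [(216, 0.345, 0.338, 0.011), (217, 0.346, 0.339, 0.014), (218, 0.346, 0.339, 0.016), (219, 0.347, 0.339, 0.018)]
195 [(215, 0.348, 0.339, 0.01), (216, 0.349, 0.339, 0.013), (217, 0.349, 0.339, 0.014), (218, 0.349, 0.339, 0.016)]
200 [(214, 0.351, 0.34, 0.008), (215, 0.351, 0.339, 0.01), (216, 0.352, 0.34, 0.013), (217, 0.352, 0.34, 0.014)]
205 []
210 []
295 []
300 []
305 [(214, 0.422, 0.346, 0.007), (215, 0.421, 0.347, 0.011), (216, 0.421, 0.347, 0.011), (217, 0.421, 0.347, 0.014)]
310 [(215, 0.425, 0.347, 0.01), (216, 0.424, 0.347, 0.012), (217, 0.424, 0.347, 0.014), (218, 0.423, 0.347, 0.017)]
315 [(216, 0.427, 0.348, 0.013), (217, 0.427, 0.348, 0.015), (218, 0.427, 0.347, 0.016), (219, 0.426, 0.347, 0.019)]
```

In the tool's units: 4 mm / 600 = 0.0067, 2 mm / 600 = 0.0033.

Call:
{"method": "arm_command", "body": {
  "plan": [
    [[0, 0, 0.0033, 0, 0, 0, -0.4], [0, 0, 0.0067, 0, 0, 0, -0.4], [0, 0, 0.0067, 0, 0, 0, -0.4]]
  ]
}}

```text
time_s: 4.95
ee_pos: [0.3879, 0.3343, -0.0227]
eef_rot: [-3.141, 0.0, 1.674]
force: [0.1, -0.5, 0.6]
grip_width: 0.0658
grip_force: 0.0
```

In the tool's units: 2 mm / 600 = 0.0033, 1 mm / 600 = 0.0017.

Call:
{"method": "arm_command", "body": {
  "plan": [
    [[0, 0, 0.0017, 0, 0, 0, -0.4], [0, 0, 0.0033, 0, 0, 0, -0.4], [0, 0, 0.0033, 0, 0, 0, -0.4]]
  ]
}}

```text
time_s: 5.25
ee_pos: [0.3879, 0.3343, -0.0245]
eef_rot: [-3.141, 0.0, 1.674]
force: [-0.7, 0.6, -0.2]
grip_width: 0.0657
grip_force: 0.0
```

In the tool's units: 1 mm / 600 = 0.0017, 0.5 mm / 600 = 0.0008.

Call:
{"method": "arm_command", "body": {
  "plan": [
    [[0, 0, 0.0008, 0, 0, 0, -0.4], [0, 0, 0.0017, 0, 0, 0, -0.4], [0, 0, 0.0017, 0, 0, 0, -0.4]]
  ]
}}

```text
time_s: 5.55
ee_pos: [0.388, 0.3343, -0.0254]
eef_rot: [-3.142, 0.0, 1.674]
force: [-0.6, 0.4, -0.5]
grip_width: 0.0659
grip_force: 0.0
```

In the tool's units: 1 mm / 600 = 0.0017, 0.5 mm / 600 = 0.0008.

Call:
{"method": "arm_command", "body": {
  "plan": [
    [[0, 0, 0.0008, 0, 0, 0, -0.4], [0, 0, 0.0017, 0, 0, 0, -0.4], [0, 0, 0.0017, 0, 0, 0, -0.4]]
  ]
}}

```text
time_s: 5.85
ee_pos: [0.3881, 0.3344, -0.0261]
eef_rot: [3.141, -0.0, 1.674]
force: [-1.7, -0.6, 4.8]
grip_width: 0.0657
grip_force: 2.5
```

In the tool's units: 1 mm / 600 = 0.0017, 0.5 mm / 600 = 0.0008.

Call:
{"method": "arm_command", "body": {
  "plan": [
    [[0, 0, 0.0008, 0, 0, 0, -0.4], [0, 0, 0.0017, 0, 0, 0, -0.4], [0, 0, 0.0017, 0, 0, 0, -0.4]]
  ]
}}

```text
time_s: 6.15
ee_pos: [0.3881, 0.3345, -0.0262]
eef_rot: [3.141, -0.0, 1.674]
force: [-7.0, -5.0, 18.5]
grip_width: 0.0659
grip_force: 9.6
```

The tips touch the table at a reported z of -0.026, so they sit 26 mm above the reported TCP. I'll back off 2.7 mm and close.

In the tool's units: -2.7 mm / 600 = -0.0045.

Call:
{"method": "arm_command", "body": {
  "plan": [
    [[0, 0, -0.0045, 0, 0, 0, -0.4], [0, 0, -0.0045, 0, 0, 0, -0.4], [0, 0, -0.0045, 0, 0, 0, 1], [0, 0, -0.0045, 0, 0, 0, 1], [0, 0, -0.0045, 0, 0, 0, 1], [0, 0, -0.0045, 0, 0, 0, 1], [0, 0, -0.0045, 0, 0, 0, 1], [0, 0, -0.0045, 0, 0, 0, 1]]
  ],
  "squeeze": 30
}}

```text
time_s: 6.95
ee_pos: [0.3879, 0.3343, -0.0248]
eef_rot: [-3.141, 0.0, 1.674]
force: [0.1, 0.1, -2.3]
grip_width: 0.0391
grip_force: 30.0
```

Gripped: the width is 39 mm and the force 30 N. Next I lift, turn and carry the rule over the stud, then look.

Call:
{"method": "arm_command", "body": {
  "plan": [
    [[0, 0, -0.0133, 0, 0, 0, 1], [0, 0, -0.0417, 0, 0, 0, 1], [0, 0, -0.0833, 0, 0, 0, 1], [0, 0, -0.12, 0, 0, 0, 1], [0, 0, -0.1333, 0, 0, 0, 1], [0, 0, -0.1333, 0, 0, 0, 1]]
  ]
}}

```text
time_s: 7.55
ee_pos: [0.3884, 0.3347, 0.0563]
eef_rot: [3.14, -0.001, 1.674]
force: [-0.5, -0.3, -1.7]
grip_width: 0.0395
grip_force: 30.0
```

Run:
```python
from h import *
np.set_printoptions(precision=4,suppress=True)
print(ctrl.get_obs()); print(tool([.5327,.3768,.055],1.125))
```

```text
{'time_s': 7.55, 'qpos': array([0.6398, 0.3569, 1.7546, 0.    , 1.0281, 0.5368]), 'joint_vel': array([-0.0019,  0.0357,  0.025 , -0.0003, -0.0258,  0.001 ]), 'tau': array([  0.0327, -54.0884, -31.8303,   0.0558,   0.4019,  -0.0003]), 'ee_pos': array([0.3884, 0.3347, 0.0563]), 'eef_rot': array([ 3.1399, -0.001 ,  1.6738]), 'force': array([-0.4711, -0.3016, -1.7461]), 'moment': array([-0.0162,  0.0329, -0.0218]), 'grip_force': 29.998413920402527, 'grip_width': 0.03948212180012184}
(array([ 27. , 147.9,   1.6]), array([ 0.0014, -0.0015,  0.5488]))
```

In the tool's units: 148 mm / 600 = 0.2467, 138 mm / 600 = 0.23, 0.549 rad / 3.1416 = 0.1748.

Call:
{"method": "arm_command", "body": {
  "plan": [
    [[0.005, 0.025, 0, 0, 0, 0.0191, 1], [0.0133, 0.075, 0, 0, 0, 0.0541, 1], [0.0233, 0.1333, 0, 0, 0, 0.0955, 1], [0.0333, 0.1917, 0, 0, 0, 0.1337, 1], [0.0417, 0.23, 0.0017, 0, 0, 0.1623, 1], [0.045, 0.2467, 0.0017, 0, 0, 0.1748, 1], [0.045, 0.2467, 0.0017, 0, 0, 0.1748, 1], [0.045, 0.2467, 0.0017, 0, 0, 0.1748, 1]]
  ]
}}

```text
time_s: 8.35
ee_pos: [0.5316, 0.376, 0.053]
eef_rot: [-3.14, 0.002, 1.126]
force: [-0.0, 0.6, -1.1]
grip_width: 0.0396
grip_force: 30.0
```

Run:
```python
from h import *
o=ctrl.get_obs();print(o['ee_pos'],o['eef_rot'],o['force'])
im=shot('wrist','w4')[0]
cv2.imwrite('pics/w4c.png',cv2.resize(im[20:240,100:440],(780,505),interpolation=cv2.INTER_CUBIC))
```

```text
[0.53158622 0.37602888 0.05298643] [-3.14042648e+00  1.77227676e-03  1.12614949e+00] [-0.03249798  0.64017103 -1.08320964]
```

View pics/w4c.png

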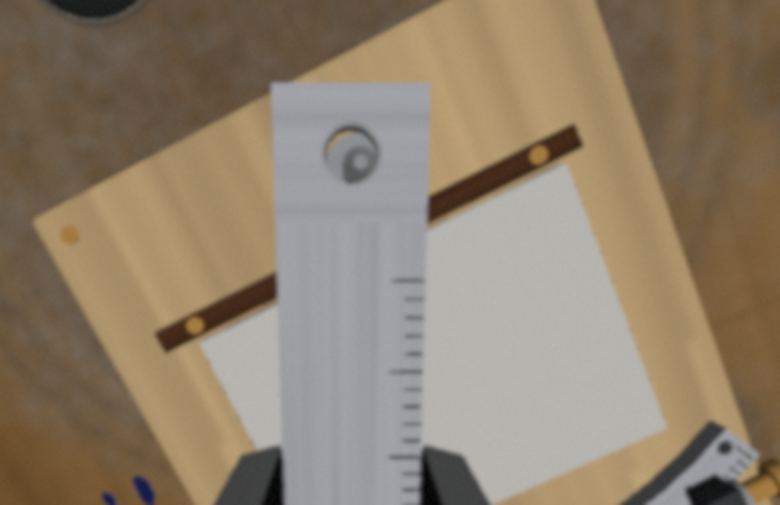

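The stud shows through the hole: hole centre at crop (351,154), cone tip at (361,160). I'll work out the offset, and also back-project the shoulder as a check.

Run:
```python
from h import *
np.set_printoptions(precision=4,suppress=True)
im,d,W,K=load('w4');P=cloud(d,W,K)
f=lambda x,y:(100+(x+.5)/2.294-.5,20+(y+.5)/2.295-.5)
print('hole depth z around',np.median(P[62:72,225:240,2]),np.median(P[72:80,280:284,2]), 'rule top')
o=ctrl.get_obs();y=o['eef_rot'][2]
h=ray(*f(351,154),W,K,.0855);t=ray(*f(361,160),W,K,.047);print('hole',h,'tip',t,'dist TCP-hole',h[:2]-o['ee_pos'][:2],np.hypot(*(h[:2]-o['ee_pos'][:2])))
dv=np.r_[(t-h)[:2],0];A=R.from_euler('xyz',o['eef_rot']);print('shift world',dv,'tool mm',A.inv().apply(dv)*1e3)
g=cv2.cvtColor(im,6)
cv2.imwrite('pics/holez.png',cv2.resize(im[70:106,234:274],(800,720)[:2],interpolation=cv2.INTER_CUBIC)[:600])
# rule edges heading: edges px at rows 100 and 200
for v in (60,110,150,200):
    r=g[v].astype(float);gr=np.diff(r[205:300]); 
hd=[]
L=lambda x,y:ray(*f(x,y),W,K,.0855)
for a,b in(((272,95),(284,450)),((430,95),(421,450))): q=L(*b)-L(*a);print('edge head',np.arctan2(q[1],q[0]))
print('yaw-pi',y-np.pi)
```

```text
hole depth z around 0.0838833333515792 0.08378191489935531 rule top
hole [0.5698 0.4563 0.0855] tip [0.5741 0.458  0.047 ] dist TCP-hole [0.0383 0.0802] 0.08886008794249117
shift world [0.0042 0.0017 0.    ] tool mm [ 3.3627  3.0829 -0.007 ]
edge head -2.007595804275601
edge head -2.013432903137362
yaw-pi -2.015334531876979
```

In the tool's units: 23 mm / 600 = 0.0383, 18 mm / 600 = 0.03.

Call:
{"method": "arm_command", "body": {
  "plan": [
    [[0.0033, 0.0033, 0.0033, 0, 0, 0, 1], [0.0057, 0.0052, 0.0167, 0, 0, 0, 1], [0.0057, 0.0052, 0.03, 0, 0, 0, 1], [0.0057, 0.0052, 0.0383, 0, 0, 0, 1], [0.0057, 0.0052, 0.0383, 0, 0, 0, 1], [0.0057, 0.0052, 0.0383, 0, 0, 0, 1]]
  ]
}}

```text
time_s: 9.0
ee_pos: [0.5366, 0.3782, 0.0313]
eef_rot: [-3.141, 0.0, 1.125]
force: [-0.4, -0.3, -1.4]
grip_width: 0.0396
grip_force: 30.0
```

Run:
```python
from h import *
o=ctrl.get_obs();print(o['ee_pos'],o['eef_rot'],o['force'])
im=shot('wrist','w5')[0]; shot('scene','s5'); im2=cv2.imread('pics/s5.png')
cv2.imwrite('pics/w5c.png',cv2.resize(im[68:103,232:276],(792,600),interpolation=cv2.INTER_CUBIC))
```

```text
[0.53664662 0.37818827 0.0312864 ] [-3.14146980e+00  1.04335878e-04  1.12486829e+00] [-0.37877958 -0.29408679 -1.42423901]
```

View pics/w5c.png

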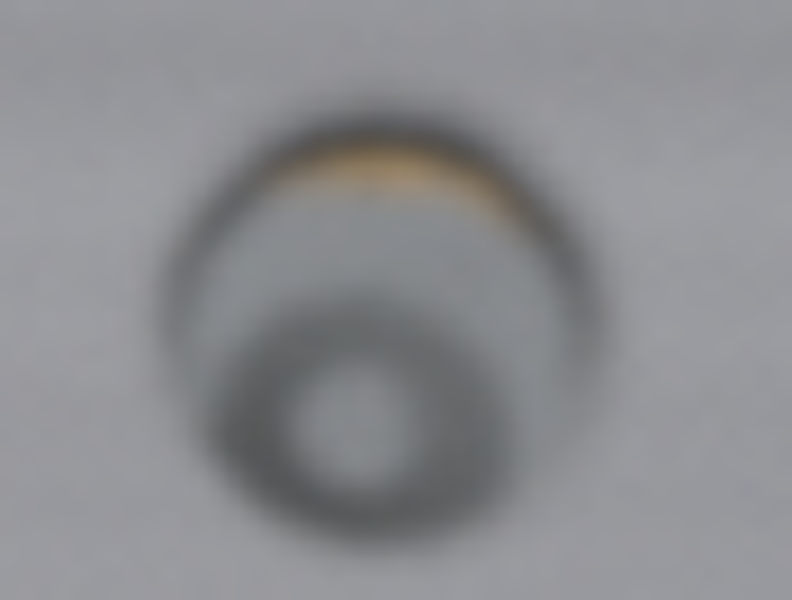

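The hole centre is at crop (385,320) and the flat top of the cone at (357,428). I'll compute the remaining shift.

Run:
```python
from h import *
np.set_printoptions(precision=4,suppress=True)
im,d,W,K=load('w5');o=ctrl.get_obs();A=R.from_euler('xyz',o['eef_rot'])
f=lambda x,y:(232+(x+.5)/18-.5,68+(y+.5)/17.143-.5)
h=ray(*f(385,322),W,K,.0641); 
for n,q,z in(('tip',(357,428),.048),('pin z40',(365,425),.040)):
    t=ray(*f(*q),W,K,z); dv=np.r_[(t-h)[:2],0]; print(n,t,h,'tool mm',A.inv().apply(dv)*1e3)
P=cloud(d,W,K);print('ruletop z',np.median(P[60:70,250:260,2]), 'stud z',P[91:95,250:255,2])
w=load('w4');f4=lambda x,y:(100+(x+.5)/2.294-.5,20+(y+.5)/2.295-.5)
print('tip 2-view',tri([(*f(357,428),W,K),(*f4(361,160),*w[2:])]))
```

```text
tip [0.5736 0.4576 0.048 ] [0.5752 0.4585 0.0641] tool mm [-1.545  -0.9927 -0.001 ]
pin z40 [0.5743 0.4584 0.04  ] [0.5752 0.4585 0.0641] tool mm [-0.5016 -0.7345 -0.0005]
ruletop z 0.06244978475838797 stud z [[0.0456 0.0468 0.0454 0.0458 0.046 ]
 [0.0454 0.0465 0.0452 0.0456 0.0456]
 [0.0471 0.0458 0.0461 0.0451 0.0476]
 [0.0453 0.046  0.045  0.0442 0.0456]]
tip 2-view [0.5727 0.4556 0.0682]
```

In the tool's units: 13 mm / 600 = 0.0217, -1.2 mm / 600 = -0.002.

Call:
{"method": "arm_command", "body": {
  "plan": [
    [[-0.002, -0.0015, 0.0033, 0, 0, 0, 1], [-0.002, -0.0015, 0.0117, 0, 0, 0, 1], [-0.002, -0.0015, 0.0183, 0, 0, 0, 1], [-0.002, -0.0015, 0.0217, 0, 0, 0, 1], [-0.002, -0.0015, 0.0217, 0, 0, 0, 1]]
  ]
}}

```text
time_s: 9.6
ee_pos: [0.5352, 0.3773, 0.0178]
eef_rot: [-3.141, 0.001, 1.125]
force: [-0.8, 0.0, -1.2]
grip_width: 0.0393
grip_force: 30.0
```

In the tool's units: 4 mm / 600 = 0.0067, 2 mm / 600 = 0.0033.

Call:
{"method": "arm_command", "body": {
  "plan": [
    [[0, 0, 0.0033, 0, 0, 0, 1], [0, 0, 0.0067, 0, 0, 0, 1], [0, 0, 0.0067, 0, 0, 0, 1]]
  ]
}}

```text
time_s: 9.9
ee_pos: [0.5352, 0.3774, 0.014]
eef_rot: [-3.141, 0.0, 1.125]
force: [0.9, 0.1, -1.6]
grip_width: 0.0391
grip_force: 30.0
```

In the tool's units: 11 mm / 600 = 0.0183, 9 mm / 600 = 0.015.

Call:
{"method": "arm_command", "body": {
  "plan": [
    [[0, 0, 0.005, 0, 0, 0, 1], [0, 0, 0.01, 0, 0, 0, 1], [0, 0, 0.015, 0, 0, 0, 1], [0, 0, 0.0183, 0, 0, 0, 1], [0, 0, 0.0183, 0, 0, 0, 1]]
  ]
}}

```text
time_s: 10.4
ee_pos: [0.5352, 0.3774, 0.0029]
eef_rot: [-3.141, 0.001, 1.125]
force: [-1.1, -0.1, -2.8]
grip_width: 0.0391
grip_force: 30.0
```

In the tool's units: 2 mm / 600 = 0.0033, 1 mm / 600 = 0.0017.

Call:
{"method": "arm_command", "body": {
  "plan": [
    [[0, 0, 0.0017, 0, 0, 0, 1], [0, 0, 0.0033, 0, 0, 0, 1], [0, 0, 0.0033, 0, 0, 0, 1]]
  ]
}}

```text
time_s: 10.7
ee_pos: [0.5353, 0.3775, 0.0013]
eef_rot: [-3.142, 0.0, 1.125]
force: [-0.8, 0.7, -1.1]
grip_width: 0.0396
grip_force: 30.0
```

In the tool's units: 1.4 mm / 600 = 0.0023, 0.7 mm / 600 = 0.0012.

Call:
{"method": "arm_command", "body": {
  "plan": [
    [[0, 0, 0.0012, 0, 0, 0, 1], [0, 0, 0.0023, 0, 0, 0, 1], [0, 0, 0.0023, 0, 0, 0, 1]]
  ]
}}

```text
time_s: 11.0
ee_pos: [0.5354, 0.3774, -0.0002]
eef_rot: [-3.142, 0.0, 1.125]
force: [-0.1, 0.2, -1.4]
grip_width: 0.0398
grip_force: 30.0
```

In the tool's units: -60 mm / 600 = -0.1, -55 mm / 600 = -0.0917.

Call:
{"method": "arm_command", "body": {
  "plan": [
    [[0, 0, 0, 0, 0, 0, -0.3], [0, 0, 0, 0, 0, 0, -0.3], [0, 0, 0, 0, 0, 0, -0.3], [0, 0, 0, 0, 0, 0, -0.3], [0, 0, -0.0083, 0, 0, 0, -0.3], [0, 0, -0.0333, 0, 0, 0, -0.3], [0, 0, -0.0667, 0, 0, 0, -0.3], [0, 0, -0.0917, 0, 0, 0, -0.3], [0, 0, -0.1, 0, 0, 0, -0.3], [0, 0, -0.1, 0, 0, 0, -0.3]]
  ]
}}

```text
time_s: 12.0
ee_pos: [0.5357, 0.3777, 0.061]
eef_rot: [3.141, -0.001, 1.125]
force: [-0.5, 0.1, 0.4]
grip_width: 0.0612
grip_force: 0.0
```

Run:
```python
from h import *
np.set_printoptions(precision=4,suppress=True)
o=ctrl.get_obs();print(o['ee_pos'],o['eef_rot'],o['force'])
a=shot('wrist','w6'); b=shot('top','t6')
P=cloud(*a[1:])
im=a[0]; c=proj([.5735,.4577,.032],*a[2:]); print('stud px',c)
# rule heights along the bar, in camera a
for s in(.03,.06,.08,.10,.12,.14,.16,.175):
    p=np.array([.5735,.4577])+s*np.array([np.cos(-2.0165),np.sin(-2.0165)])
    u,v=np.round(proj([*p,.032],*a[2:])).astype(int); ut,vt=np.round(proj([*p,.032],*b[2:])).astype(int)
    print(s,(u,v),P[v,u,2] if v<384 else None,'top',(ut,vt),b[0][vt,ut],cloud(*b[1:])[vt,ut,2])
cv2.imwrite('pics/c6.png',np.hstack([im[:,100:440],cv2.resize(b[0][145:245,215:350],(460,384),interpolation=cv2.INTER_CUBIC)]))
```

```text
[0.5357 0.3777 0.061 ] [ 3.1407 -0.0013  1.1248] [-0.5388  0.0611  0.3698]
stud px [252.2506  98.3726]
0.03 (np.int64(252), np.int64(136)) 0.030012811501842585 top (np.int64(249), np.int64(194)) [66 92 89] 0.39437978065126605
0.06 (np.int64(252), np.int64(172)) 0.02964648513458277 top (np.int64(260), np.int64(200)) [ 91 117 115] 0.3926508043099979
0.08 (np.int64(252), np.int64(195)) 0.030886395517682526 top (np.int64(267), np.int64(203)) [65 90 87] 0.3903485151416125
0.1 (np.int64(252), np.int64(217)) 0.0294905096700124 top (np.int64(275), np.int64(207)) [53 74 71] 0.383098645159689
0.12 (np.int64(252), np.int64(238)) 0.029138592930859564 top (np.int64(282), np.int64(210)) [32 45 43] 0.36870519890082754
0.14 (np.int64(252), np.int64(258)) 0.030495594299211094 top (np.int64(290), np.int64(214)) [179 167 164] 0.03029753977622645
0.16 (np.int64(252), np.int64(278)) 0.1982880162086885 top (np.int64(297), np.int64(217)) [181 167 163] 0.031118128422210716
0.175 (np.int64(252), np.int64(292)) 0.20081465659463468 top (np.int64(303), np.int64(220)) [46 64 62] 0.42770881185757864
```

View pics/c6.png

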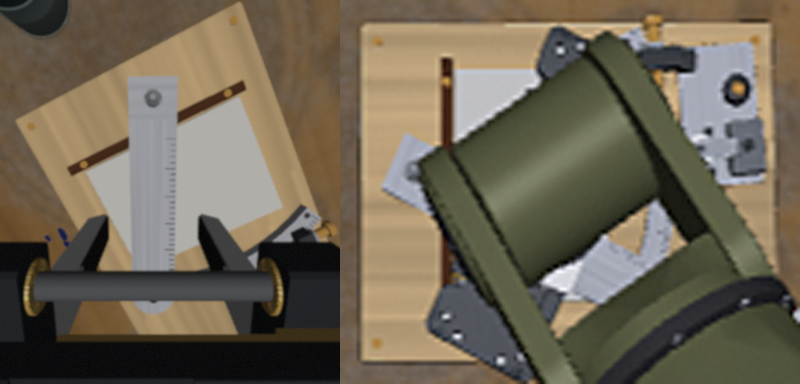

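The rule lies flat on the stud and across the tile, with its end on the open part of the rail: stud through the hole at (152,98) left, tip resting near (155,300). Next I close the fingers beside it and set up the push along an arc.

Run:
```python
from h import *
np.set_printoptions(precision=4,suppress=True)
piv=np.array([.5738,.4581]);hd=-1.5665-.4495
c=lambda d:piv+np.array([[np.cos(hd),-np.sin(hd)],[np.sin(hd),np.cos(hd)]])@[.155,d]
print('above',c(-.0425),tool([*c(-.0425),.061],hd+np.pi),'down',tool([*c(-.0425),-.0005],hd+np.pi))
v=np.array([155,32.5])
for dl in np.arange(.01,.37,.01):
    s=v-R.from_rotvec([0,0,-dl]).apply([*v,0])[:2]; print('%.2f'%dl,np.round(s,1))
```

```text
above [0.4687 0.3365] (array([-65.4, -42.3,  -1.6]), array([-0.0005,  0.0008, -0.0008])) down (array([-65.4, -42.3,  59.9]), array([-0.0005,  0.0008, -0.0008]))
0.01 [-0.3  1.6]
0.02 [-0.6  3.1]
0.03 [-0.9  4.7]
0.04 [-1.2  6.2]
0.05 [-1.4  7.8]
0.06 [-1.7  9.4]
0.07 [-1.9 10.9]
0.08 [-2.1 12.5]
0.09 [-2.3 14.1]
0.10 [-2.5 15.6]
0.11 [-2.6 17.2]
0.12 [-2.8 18.8]
0.13 [-2.9 20.4]
0.14 [-3.  21.9]
0.15 [-3.1 23.5]
0.16 [-3.2 25.1]
0.17 [-3.3 26.7]
0.18 [-3.3 28.3]
0.19 [-3.3 29.9]
0.20 [-3.4 31.4]
0.21 [-3.4 33. ]
0.22 [-3.4 34.6]
0.23 [-3.3 36.2]
0.24 [-3.3 37.8]
0.25 [-3.2 39.4]
0.26 [-3.1 40.9]
0.27 [-3.1 42.5]
0.28 [-2.9 44.1]
0.29 [-2.8 45.7]
0.30 [-2.7 47.3]
0.31 [-2.5 48.8]
0.32 [-2.4 50.4]
0.33 [-2.2 52. ]
0.34 [-2.  53.6]
0.35 [-1.7 55.1]
0.36 [-1.5 56.7]
```

In the tool's units: -65.4 mm / 600 = -0.109, 60 mm / 600 = 0.1.

Call:
{"method": "arm_command", "body": {
  "plan": [
    [[-0.0417, -0.0267, 0, 0, 0, 0, 1], [-0.0833, -0.0533, 0, 0, 0, 0, 1], [-0.109, -0.07, 0, 0, 0, 0, 1], [-0.109, -0.07, 0, 0, 0, 0, 1], [-0.109, -0.07, 0.0167, 0, 0, 0, 1], [-0.109, -0.07, 0.0417, 0, 0, 0, 1], [-0.109, -0.07, 0.0667, 0, 0, 0, 1], [-0.109, -0.07, 0.0867, 0, 0, 0, 1], [-0.109, -0.07, 0.095, 0, 0, 0, 1], [-0.109, -0.07, 0.1, 0, 0, 0, 1], [-0.109, -0.07, 0.1, 0, 0, 0, 1]]
  ],
  "squeeze": 30
}}

```text
time_s: 13.2
ee_pos: [0.4693, 0.3366, -0.0003]
eef_rot: [-3.141, 0.0, 1.125]
force: [-0.6, -0.2, -0.5]
grip_width: 0.0008
grip_force: 0.0
```

In the tool's units: 9 mm / 600 = 0.015, 6 mm / 600 = 0.01.

Call:
{"method": "arm_command", "body": {
  "plan": [
    [[0, 0.005, 0, 0, 0, 0, 1], [0, 0.01, 0, 0, 0, 0, 1], [0, 0.015, 0, 0, 0, 0, 1], [0, 0.015, 0, 0, 0, 0, 1]]
  ]
}}

```text
time_s: 13.6
ee_pos: [0.4779, 0.3325, 0.0002]
eef_rot: [3.141, -0.0, 1.124]
force: [-0.4, -0.2, 0.7]
grip_width: 0.0003
grip_force: 0.0
```

In the tool's units: 39.4 mm / 600 = 0.0657, 37.8 mm / 600 = 0.063, -0.15 rad / 3.1416 = -0.0477.

Call:
{"method": "arm_command", "body": {
  "plan": [
    [[-0.0015, 0.0078, 0, 0, 0, -0.0095, 1], [-0.0028, 0.0157, 0, 0, 0, -0.0191, 1], [-0.0038, 0.0235, 0, 0, 0, -0.0286, 1], [-0.0047, 0.0313, 0, 0, 0, -0.0382, 1], [-0.0052, 0.0392, 0, 0, 0, -0.0477, 1], [-0.0055, 0.0472, 0, 0, 0, -0.0573, 1], [-0.0057, 0.055, 0, 0, 0, -0.0668, 1], [-0.0055, 0.063, 0, 0, 0, -0.0764, 1], [-0.0053, 0.0657, 0, 0, 0, -0.0796, 1], [-0.0053, 0.0657, 0, 0, 0, -0.0796, 1]]
  ]
}}

```text
time_s: 14.6
ee_pos: [0.5116, 0.3128, -0.0]
eef_rot: [3.142, -0.0, 1.374]
force: [0.3, -0.1, 0.4]
grip_width: 0.0004
grip_force: 0.1
```

```bash
cat >> h.py <<'E'
def rule_angle(f,z=.032):
    "board angle of rule and roller check from a wrist picture (rule edges fit)"
    im,d,W,K=shot('wrist',f); P=cloud(d,W,K)
    m=(P[...,2]>z-.008)&(P[...,2]<z+.004)&(im.max(-1)>110)&(np.ptp(im.astype(int),axis=-1)<40)
    r=np.hypot(P[...,0]-.5738,P[...,1]-.4581); m&=(r<.135); v,u=np.where(m)
    p=np.array([ray(a,b,W,K,z)[:2] for a,b in zip(u,v)]); 
    q=p[np.hypot(*(p-[.5738,.4581]).T)>.03]; (rc,wh,_)=rect=cv2.minAreaRect((q*1e3).astype(np.float32)); 
    c,e,vv=None,*np.linalg.eigh(np.cov(q.T)); h=vv[:,-1]; h=h*(-np.sign(h[1])); return len(q),wh,np.arctan2(h[1],h[0])+1.5665
E
python3 - <<'E'
from h import *
o=ctrl.get_obs();print(o['ee_pos'],o['eef_rot'],o['force'],o['moment']);print(rule_angle('w7'))
E
```

```text
[ 5.11617854e-01  3.12782043e-01 -2.13222324e-05] [ 3.14153544e+00 -2.62147733e-05  1.37431043e+00] [ 0.33375868 -0.12837913  0.42716318] [-0.07753663  0.11612022 -0.02974646]
(12328, (112.18755340576172, 40.07394027709961), np.float64(-0.23325026083504286))
```

The rule follows the finger, now at -0.233. I continue up to just short of the roller.

In the tool's units: 25.1 mm / 600 = 0.0418, 23.5 mm / 600 = 0.0392, -0.15 rad / 3.1416 = -0.0477.

Call:
{"method": "arm_command", "body": {
  "plan": [
    [[-0.0015, 0.0078, 0, 0, 0, -0.0095, 1], [-0.0028, 0.0157, 0, 0, 0, -0.0191, 1], [-0.0038, 0.0235, 0, 0, 0, -0.0286, 1], [-0.0047, 0.0313, 0, 0, 0, -0.0382, 1], [-0.0052, 0.0392, 0, 0, 0, -0.0477, 1], [-0.0053, 0.0418, 0, 0, 0, -0.0509, 1], [-0.0053, 0.0418, 0, 0, 0, -0.0509, 1]]
  ]
}}

```text
time_s: 15.35
ee_pos: [0.5355, 0.3048, -0.0001]
eef_rot: [3.142, 0.0, 1.534]
force: [0.4, -0.2, 0.5]
grip_width: 0.0005
grip_force: 0.1
```

In the tool's units: 4.7 mm / 600 = 0.0078, 3.1 mm / 600 = 0.0052, -0.03 rad / 3.1416 = -0.0095.

Call:
{"method": "arm_command", "body": {
  "plan": [
    [[-0.0005, 0.0027, 0, 0, 0, -0.0032, 1], [-0.001, 0.0052, 0, 0, 0, -0.0064, 1], [-0.0015, 0.0078, 0, 0, 0, -0.0095, 1]]
  ]
}}

```text
time_s: 15.65
ee_pos: [0.5402, 0.3038, -0.0]
eef_rot: [-3.142, 0.0, 1.566]
force: [0.0, 0.0, 0.6]
grip_width: 0.0004
grip_force: 0.3
```

In the tool's units: 3.1 mm / 600 = 0.0052, 1.6 mm / 600 = 0.0027, -0.02 rad / 3.1416 = -0.0064.

Call:
{"method": "arm_command", "body": {
  "plan": [
    [[-0.0005, 0.0027, 0, 0, 0, -0.0032, 1], [-0.001, 0.0052, 0, 0, 0, -0.0064, 1]]
  ]
}}

```text
time_s: 15.85
ee_pos: [0.5429, 0.3034, -0.0001]
eef_rot: [-3.141, -0.0, 1.586]
force: [-5.5, 4.2, 2.9]
grip_width: 0.0003
grip_force: 2.7
```

In the tool's units: 3.1 mm / 600 = 0.0052, 1.6 mm / 600 = 0.0027, -0.02 rad / 3.1416 = -0.0064.

Call:
{"method": "arm_command", "body": {
  "plan": [
    [[-0.0005, 0.0027, 0, 0, 0, -0.0032, 1], [-0.001, 0.0052, 0, 0, 0, -0.0064, 1]]
  ]
}}

```text
time_s: 16.05
ee_pos: [0.5459, 0.3031, -0.0001]
eef_rot: [-3.14, -0.001, 1.606]
force: [-6.1, 3.1, 2.0]
grip_width: 0.0004
grip_force: 2.8
```

The roller is met at about 6 N. I push on past it in small calls.

In the tool's units: 3.1 mm / 600 = 0.0052, 1.6 mm / 600 = 0.0027, -0.02 rad / 3.1416 = -0.0064.

Call:
{"method": "arm_command", "body": {
  "plan": [
    [[-0.0005, 0.0027, 0, 0, 0, -0.0032, 1], [-0.001, 0.0052, 0, 0, 0, -0.0064, 1]]
  ]
}}

```text
time_s: 16.25
ee_pos: [0.5491, 0.3026, -0.0]
eef_rot: [-3.141, -0.001, 1.626]
force: [-5.3, 3.1, 2.6]
grip_width: 0.0007
grip_force: 2.6
```

In the tool's units: 3.1 mm / 600 = 0.0052, 1.6 mm / 600 = 0.0027, -0.02 rad / 3.1416 = -0.0064.

Call:
{"method": "arm_command", "body": {
  "plan": [
    [[-0.0005, 0.0027, 0, 0, 0, -0.0032, 1], [-0.001, 0.0052, 0, 0, 0, -0.0064, 1]]
  ]
}}

```text
time_s: 16.45
ee_pos: [0.5524, 0.3021, 0.0]
eef_rot: [-3.141, -0.0, 1.646]
force: [-3.9, 3.6, 2.2]
grip_width: 0.0004
grip_force: 2.0
```

In the tool's units: 3.1 mm / 600 = 0.0052, 1.6 mm / 600 = 0.0027, -0.02 rad / 3.1416 = -0.0064.

Call:
{"method": "arm_command", "body": {
  "plan": [
    [[-0.0005, 0.0027, 0, 0, 0, -0.0032, 1], [-0.001, 0.0052, 0, 0, 0, -0.0064, 1]]
  ]
}}

```text
time_s: 16.65
ee_pos: [0.5559, 0.3014, 0.0]
eef_rot: [3.141, -0.0, 1.666]
force: [-2.0, 2.6, 2.2]
grip_width: 0.0005
grip_force: 1.5
```

In the tool's units: 1.6 mm / 600 = 0.0027, -0.3 mm / 600 = -0.0005, -0.01 rad / 3.1416 = -0.0032.

Call:
{"method": "arm_command", "body": {
  "plan": [
    [[-0.0005, 0.0027, 0, 0, 0, -0.0032, 1], [-0.0005, 0.0027, 0, 0, 0, -0.0032, 1]]
  ]
}}

```text
time_s: 16.85
ee_pos: [0.5579, 0.301, 0.0]
eef_rot: [3.141, 0.0, 1.675]
force: [-0.4, 0.6, 1.8]
grip_width: 0.0002
grip_force: 0.7
```

Run:
```python
from h import *
o=ctrl.get_obs();print(o['ee_pos'],o['eef_rot'],o['force'],o['moment']);print(rule_angle('w8'))
```

```text
[5.57880986e-01 3.00986085e-01 3.62034986e-05] [3.14093339e+00 4.33246060e-05 1.67510219e+00] [-0.44971618  0.58689262  1.80535845] [ 0.01557388  0.14029134 -0.00629937]
(12262, (39.98683547973633, 112.48204803466797), np.float64(0.07684956912391705))
```

In the tool's units: 3.1 mm / 600 = 0.0052, 1.6 mm / 600 = 0.0027, -0.01 rad / 3.1416 = -0.0032.

Call:
{"method": "arm_command", "body": {
  "plan": [
    [[-0.0005, 0.0027, 0, 0, 0, -0.0032, 1], [-0.001, 0.0052, 0, 0, 0, -0.0064, 1], [-0.001, 0.0052, 0, 0, 0, -0.0064, 1]]
  ]
}}

```text
time_s: 17.2
ee_pos: [0.5608, 0.3006, -0.0002]
eef_rot: [3.141, 0.0, 1.695]
force: [0.3, 0.0, -0.7]
grip_width: 0.0005
grip_force: 0.0
```

Run:
```python
from h import *
o=ctrl.get_obs();print(o['ee_pos'],o['eef_rot'],o['force'],o['moment']);print(rule_angle('w9'))
```

```text
[ 5.60834216e-01  3.00624014e-01 -1.71693915e-04] [3.14148115e+00 1.70285238e-04 1.69511715e+00] [ 0.27353136  0.02389403 -0.7119279 ] [-0.05057972  0.07637739  0.03479682]
(12303, (40.034019470214844, 111.58606719970703), np.float64(0.1140142226353642))
```

The rule has been drawn on to 0.114, leaving the finger about 3 mm behind. Now I close in gently on the stop.

In the tool's units: 2 mm / 600 = 0.0033, 1 mm / 600 = 0.0017, -0.013 rad / 3.1416 = -0.0041.

Call:
{"method": "arm_command", "body": {
  "plan": [
    [[-0.0003, 0.0017, 0, 0, 0, -0.0022, 1], [-0.0007, 0.0033, 0, 0, 0, -0.0041, 1], [-0.0007, 0.0033, 0, 0, 0, -0.0041, 1]]
  ]
}}

```text
time_s: 17.55
ee_pos: [0.5627, 0.3007, -0.0001]
eef_rot: [-3.142, 0.0, 1.708]
force: [-0.4, -0.2, -0.5]
grip_width: 0.0001
grip_force: 0.0
```

In the tool's units: 0.4 mm / 600 = 0.0007, -0.003 rad / 3.1416 = -0.001.

Call:
{"method": "arm_command", "body": {
  "plan": [
    [[0, 0.0007, 0, 0, 0, -0.001, 1], [0, 0.0007, 0, 0, 0, -0.001, 1]]
  ]
}}

```text
time_s: 17.75
ee_pos: [0.563, 0.3007, -0.0001]
eef_rot: [-3.142, 0.0, 1.711]
force: [-0.6, -0.2, -0.2]
grip_width: 0.0008
grip_force: 0.1
```

In the tool's units: 0.4 mm / 600 = 0.0007, -0.003 rad / 3.1416 = -0.001.

Call:
{"method": "arm_command", "body": {
  "plan": [
    [[0, 0.0007, 0, 0, 0, -0.001, 1], [0, 0.0007, 0, 0, 0, -0.001, 1]]
  ]
}}

```text
time_s: 17.95
ee_pos: [0.5632, 0.3008, -0.0001]
eef_rot: [-3.141, 0.0, 1.714]
force: [-0.9, -0.6, 0.3]
grip_width: 0.0005
grip_force: 0.6
```

In the tool's units: 0.2 mm / 600 = 0.0003.

Call:
{"method": "arm_command", "body": {
  "plan": [
    [[0, 0.0003, 0, 0, 0, 0, 1], [0, 0.0003, 0, 0, 0, 0, 1]]
  ]
}}

```text
time_s: 18.15
ee_pos: [0.5633, 0.3008, -0.0001]
eef_rot: [-3.141, 0.0, 1.714]
force: [-2.5, -0.6, 0.6]
grip_width: 0.0006
grip_force: 1.1
```

In the tool's units: 0.2 mm / 600 = 0.0003.

Call:
{"method": "arm_command", "body": {
  "plan": [
    [[0, 0.0003, 0, 0, 0, 0, 1], [0, 0.0003, 0, 0, 0, 0, 1]]
  ]
}}

```text
time_s: 18.35
ee_pos: [0.5635, 0.3008, -0.0002]
eef_rot: [-3.141, 0.0, 1.714]
force: [-3.5, -1.3, 1.0]
grip_width: 0.0001
grip_force: 1.8
```

In the tool's units: 0.2 mm / 600 = 0.0003.

Call:
{"method": "arm_command", "body": {
  "plan": [
    [[0, 0.0003, 0, 0, 0, 0, 1], [0, 0.0003, 0, 0, 0, 0, 1]]
  ]
}}

```text
time_s: 18.55
ee_pos: [0.5636, 0.3008, -0.0002]
eef_rot: [-3.141, 0.0, 1.714]
force: [-5.4, -2.2, 1.2]
grip_width: 0.0008
grip_force: 2.4
```

In the tool's units: 0.2 mm / 600 = 0.0003.

Call:
{"method": "arm_command", "body": {
  "plan": [
    [[0, 0.0003, 0, 0, 0, 0, 1], [0, 0.0003, 0, 0, 0, 0, 1]]
  ]
}}

```text
time_s: 18.75
ee_pos: [0.5636, 0.3008, -0.0002]
eef_rot: [-3.14, 0.0, 1.714]
force: [-6.2, -1.9, 0.8]
grip_width: 0.0006
grip_force: 3.0
```

In the tool's units: 0.2 mm / 600 = 0.0003.

Call:
{"method": "arm_command", "body": {
  "plan": [
    [[0, 0.0003, 0, 0, 0, 0, 1], [0, 0.0003, 0, 0, 0, 0, 1]]
  ]
}}

```text
time_s: 18.95
ee_pos: [0.5637, 0.3008, -0.0002]
eef_rot: [-3.14, 0.0, 1.714]
force: [-7.1, -2.0, 2.1]
grip_width: 0.0006
grip_force: 3.5
```

In the tool's units: 0.1 mm / 600 = 0.0002.

Call:
{"method": "arm_command", "body": {
  "plan": [
    [[0, 0.0002, 0, 0, 0, 0, 1], [0, 0.0002, 0, 0, 0, 0, 1], [0, 0.0002, 0, 0, 0, 0, 1]]
  ]
}}

```text
time_s: 19.25
ee_pos: [0.5637, 0.3008, -0.0003]
eef_rot: [-3.14, 0.0, 1.714]
force: [-8.2, -0.6, 2.8]
grip_width: 0.0006
grip_force: 3.8
```

In the tool's units: 0.2 mm / 600 = 0.0003.

Call:
{"method": "arm_command", "body": {
  "plan": [
    [[0, 0.0003, 0, 0, 0, 0, 1], [0, 0.0003, 0, 0, 0, 0, 1]]
  ]
}}

```text
time_s: 19.45
ee_pos: [0.5637, 0.3008, -0.0003]
eef_rot: [-3.139, 0.0, 1.714]
force: [-9.0, -2.4, 3.3]
grip_width: 0.0004
grip_force: 4.4
```

In the tool's units: 0.2 mm / 600 = 0.0003.

Call:
{"method": "arm_command", "body": {
  "plan": [
    [[0, 0.0003, 0, 0, 0, 0, 1], [0, 0.0003, 0, 0, 0, 0, 1], [0, 0.0003, 0, 0, 0, 0, 1]]
  ]
}}

```text
time_s: 19.75
ee_pos: [0.5638, 0.3008, -0.0003]
eef_rot: [-3.139, 0.001, 1.714]
force: [-10.2, -3.1, 3.2]
grip_width: 0.0007
grip_force: 4.9
```

The push is 10.5 N and the rule is firm. I back off gently and rise clear.

In the tool's units: -100 mm / 600 = -0.1667, -90 mm / 600 = -0.15.

Call:
{"method": "arm_command", "body": {
  "plan": [
    [[0, -0.0017, 0, 0, 0, 0, 1], [0, -0.0033, 0, 0, 0, 0, 1], [0, -0.0083, 0, 0, 0, 0, 1], [0, -0.0167, 0, 0, 0, 0, 1], [0, -0.0233, 0, 0, 0, 0, 1], [0, -0.025, -0.0133, 0, 0, 0, 1], [0, -0.025, -0.05, 0, 0, 0, 1], [0, -0.025, -0.1, 0, 0, 0, 1], [0, -0.025, -0.15, 0, 0, 0, 1], [0, -0.025, -0.1667, 0, 0, 0, 1], [0, -0.025, -0.1667, 0, 0, 0, 1]]
  ]
}}

```text
time_s: 20.85
ee_pos: [0.5506, 0.2992, 0.1015]
eef_rot: [3.139, -0.001, 1.714]
force: [0.4, 0.5, -1.1]
grip_width: 0.0006
grip_force: 0.0
```

Run:
```python
from h import *
np.set_printoptions(precision=4,suppress=True)
o=ctrl.get_obs();print(o['time_s'],o['ee_pos'],o['force']);print(rule_angle('w10'))
# tile: compare left/right of the rule: tile corners from start (wrist) vs now via projected differences
im,d,W,K=load('w10');
b=load('w1'); P=cloud(*b[1:])
hs=lambda i:cv2.cvtColor(i,cv2.COLOR_BGR2HSV)
for f in('w1','w10'):
    i,dd,W,K=load(f);Q=cloud(dd,W,K);h=hs(i)
    m=(Q[...,2]>.010)&(Q[...,2]<.024)&(h[...,1]<30)&(h[...,2]>130)&(Q[...,0]>.48)&(Q[...,0]<.66)&(Q[...,1]>.315)&(Q[...,1]<.44)
    v,u=np.where(m);q=np.array([ray(x,y,W,K,.02)[:2] for x,y in zip(u,v)])
    print(f,len(q),'tile extents',np.percentile(q,[.5,99.5],axis=0).tolist(),cv2.minAreaRect((q*1e3).astype(np.float32)))
```

```text
20.85 [0.5506 0.2992 0.1015] [ 0.4401  0.5339 -1.1206]
(4798, (40.340919494628906, 112.74726867675781), np.float64(0.11491984228405228))
w1 10104 tile extents [[0.49200778177875, 0.3209348518534498], [0.639109759639643, 0.4282942804454482]] ((565.6015625, 374.50238037109375), (148.6729736328125, 108.73150634765625), 0.2362808734178543)
w10 11748 tile extents [[0.4936354717413896, 0.3205892854056825], [0.6400145905005645, 0.42822114646148685]] ((559.9679565429688, 376.6577453613281), (161.90113830566406, 121.15621185302734), 0.8073610067367554)
```

The rule is held at 0.115 rad with the arm clear, and the tile hasn't moved beyond measurement noise.

```bash
python3 -c "
from h import *
print(ctrl.hand_in())"
```

```text
the job is handed in; nothing more can be done
None
```

The rule is on the pivot stud, pushed past the roller and held by the catch against the brass screw after a push of about 10.5 N; the tile did not move measurably, the jars and bottle were not touched, and the job was handed in at about 21 s.

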